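# Hold the weld probe centred in the guide hole

### The job

Slide the guard on the weld-check fixture all the way to its end stop so that the guide hole is uncovered and stays so. Then take the square-handled probe out of its stand and lower its stem upright through the guide hole, without the probe ever touching the fixture, the guard or the tube below, until its tip is about 40 mm below the top face of the guide plate. Finish while holding it there, still gripped, upright, motionless and in the middle of the hole (within about 5 mm), and leave everything else where it stands.

Things in the scene. Friction and masses are not known exactly. Their poses are not given: they have to be found in the camera images.
- fixture: fixed weld-check fixture: base, four posts, aluminium guide plate (110 mm in x, -65 to +125 mm in y), top face 95 mm and underside 77 mm above the table. Origin on the table straight below the guide hole's axis, z up. On the plate: two rails along y at x = -34 and +34 mm and an end stop bar at y = 114 mm, all 8 mm tall. A steel tube lies along y below the hole, its top 37 mm above the table
- guide_hole (a point): centre of the guide hole at the plate's top face (95 mm above the table); the hole is vertical, round, 28 mm in diameter, through the 18 mm plate; axes as the fixture's
- guard (a joint): travel of the sliding guard in m along the fixture's +y: 0 = hole covered, 0.075 = end stop, hole fully open. Starts between 0 and 0.018. Slides with about 2 N of friction and stays where it is left
- guard_grip (a point): on the guard's black upright grip block (20 mm in x, 18 mm in y, 40 mm tall, top 139.5 mm above the table): point on its axis 10 mm below its top, 125.5 mm above the table; moves with the guard, axes as the fixture's. It stands on the guard's sheet (60 x 74 mm, its top 99.5 mm above the table). At the end stop it is 85 mm from the hole's axis along +y
- probe_stand: fixed stand of the probe: base 80 x 80 x 8 mm with a 46 x 46 mm steel column, top 100 mm above the table, with a vertical 15 mm through hole. Origin on the table below the hole's axis. It may stand nearer to or farther from the robot than the other, equal-looking stand
- probe_handle (a point): centre of the probe's grey square handle (22 x 22 mm, 50 mm tall, flats across its own x and y), 131 mm above the table at the start. Under the handle a round collar (30 mm across, 6 mm thick, underside 31 mm below this point) rests on the stand's top; from it a steel stem 10 mm thick and 90 mm long hangs upright in the stand's hole. 0.1 to 0.2 kg
- probe_tip (a point): end of the probe's stem, on its axis, 121 mm straight below the handle's centre; 10 mm above the table at the start
- gauge_stand: fixed stand of the plug gauge, same size as the probe's stand (26 mm hole); origin on the table below the hole's axis
- plug_gauge: bystander, leave it: plug gauge in the other stand, 22 mm thick stem 80 mm long under a ROUND dark steel head (36 mm across, 44 mm tall, narrower waist). Origin at the underside of its head, on the stand's top, 100 mm above the table
- bung_a: bystander, leave it: short turned steel sleeve, 38 mm outside, 45 mm tall, standing; origin at the centre of its underside
- bung_b: bystander, leave it: second such sleeve, 38 mm outside, 45 mm tall, standing; origin at the centre of its underside
- angle_block: bystander, leave it: dark steel L-shaped angle block lying flat, legs about 100 and 80 mm, 30 mm tall; origin under the middle of its long leg
- tape_roll: bystander, leave it: brown roll of tape lying flat, 110 mm across, 36 mm tall; origin at the centre of its underside
- hammer: bystander, leave it: hammer lying on the table near the robot's right; origin under its middle
- brush: bystander, leave it: brush lying on the table near the robot's left; origin under its middle
Not all that is in view belongs to the job. Leave any red look-alike of the part that bears probe_handle alone.

How it is judged:
By the outcome, as a careful person would: the job done as asked, in the order asked, and still so for the second after the job is handed in, while the arm keeps its last pose, push and grip.
It also fails if it takes over 51 s, if anything falls off the work surface, if the arm or the gripper's body presses on something with over 40 N, if the wrist force passes 120 N, or if a joint passes its speed limit or range.

### The arm

A 7-joint arm with a two-finger parallel gripper is mounted at the origin on the work surface. World frame = base frame: x ahead of the robot, y to its left, z up, the work surface at z = 0. Lengths are in m, angles in rad, forces in N, time in s.
With the tool pointing down it reaches from about 0.4 to 0.85 m from the base axis. Payload 4.5 kg.
Tool frame: the origin (TCP) lies midway between the tips of the shut fingers; the grasp point (between the pads) lies 19 mm behind it; z points along the fingers, y is the direction in which the jaws open and shut (so a half turn about z gives the same grasp; the last joint's range is limited). The gripper opens to 85 mm and grips with 20 to 120 N. Pads are 22 mm wide; open, the fingers measure 114 mm over their backs; the gripper's body (76 mm by 85 mm) begins 54 mm behind the grasp point. The pads swing forward as they close: fully open they stand 13 mm farther back than shut.
Start: joints at [1.158, 0.689, -0.195, 1.565, 0.157, 0.902, -0.215], TCP at [0.27, -0.564, 0.231] pointing down, gripper open.
Joint ranges: [-3.01, 3.01], [-0.46, 2.08], [-1.47, 1.51], [0.13, 2.56], [-1, 4.14], [0.04, 2.09], [-2.66, 2.66]. Speed limits (rad/s): [2.57, 2.57, 3.14, 3.14, 3.14, 3.14, 3.14].

### API

Orientations are given as a unit quaternion [x, y, z, w].
In Python, from station import status, imaging, close_job gives the robot as it stands. The module is installed in compiled form; this text tells all that it offers.
- The arm moves only by the shell command python3 -m inch 'ROWS'. ROWS is JSON, a list of rows, each a list of 7 numbers: the turn, a rotation vector about the tool's x, y, z in degrees, then the shift along the tool's x, y, z in mm, then the finger opening in mm, from 0 to 85.4. A call has exactly 8 rows; each row shifts and turns the commanded pose from where the row before left it, along the tool's axes as they then stand; what a row does not reach is not made up. A row lasts 1/12 s, in which the tool goes at most 41.7 mm and 7.16 degrees, less where a joint would pass 70% of its speed; a pose out of reach is approached as far as the arm can. A call is refused whole if a number of a shift passes 41.7 or a number of a turn 7.16, either way. A call with a gripper value outside its range is refused whole. The fingers move at their own pace and stop on an object; the grip force is fixed at half the most. Time passes only in rows, so rows that do not move let the fingers close, or fill a call up. It gives the time, the measured TCP pose, the force and the opening at its end, in the units of the state.
- status.state(): the state, without advancing time (a new reading comes with each control period).
- imaging.snapshot(name): name is "scene" or "top" or "wrist"; returns the picture (480x640x3 uint8, blue, green, red); there is no depth.
- imaging.calibration(name): a dict with "camera_matrix" (3x3 intrinsics, pixels), "R" (3x3) and "t" (3): a world point X has camera coordinates R X + t. Camera axes: x right, y down, z forward; pixel columns grow to the right and rows downward; lengths in m; the calibration is good to about 2 mm. A picture is of the moment at which its call begins: read the wrist's pose just before it. calibration takes no time and is no camera call; for the wrist camera it gives the pose at the moment of the call.
- close_job(): hands the job in, once; it reports no verdict.
The state is a dict: "time_s": time; "joint_positions": joint angles; "qd": joint speeds; "tau": joint torques, N m; "tool_pos": TCP position; "eef_rot": TCP orientation; "contact_force": force on the tool from outside, world axes, zero at the start; "torque": the same for the moment, N m; "finger_gap": finger opening in m.
Only numpy, scipy, OpenCV 4.12 (cv2) and the standard library are available. Lean on these libraries where they do the work, as an engineer would, in place of code of your own. Each camera call takes 0.05 s, during which the arm holds its last target.

## Working session

There is one attempt and no reset: what is moved stays moved. The work goes in short steps, Python scripts to look and compute and a shell command to move; the robot and the scene stay as the last step left them, time stands still between calls to the robot, and variables do not carry over. Pictures are saved under pics/ and viewed, and the job is handed in when it is done.

```bash
mkdir -p pics; ls
python3 - <<'E'
from station import status, imaging
import cv2,numpy as np
s=status.state()
for k in s: print(k,np.round(s[k],3))
for n in("scene","top","wrist"):
    cv2.imwrite(f"pics/{n}0.png",imaging.snapshot(n))
    c=imaging.calibration(n); print(n,np.round(c["camera_matrix"],1).tolist(),np.round(c["R"],3).tolist(),np.round(c["t"],3))
E
```

```text
pics
time_s 0.0
joint_positions [ 1.158  0.69  -0.194  1.566  0.157  0.902 -0.215]
qd [ 0.002  0.001  0.001  0.001  0.    -0.001 -0.001]
tau [-0.0000e+00 -5.3960e+01 -1.2670e+00 -1.5854e+01  9.0000e-03  9.0000e-03
  0.0000e+00]
tool_pos [ 0.27  -0.563  0.23 ]
eef_rot [ 0.975  0.222 -0.    -0.001]
contact_force [-0.25   0.442 -0.047]
torque [-0.023 -0.006 -0.   ]
finger_gap 0.085
scene [[621.9, 0.0, 320.8], [0.0, 621.9, 249.8], [0.0, 0.0, 1.0]] [[-0.335, 0.942, 0.019], [0.613, 0.233, -0.754], [-0.715, -0.241, -0.656]] [ 0.163 -0.248  1.687]
top [[594.6, 0.0, 329.3], [0.0, 594.6, 240.2], [0.0, 0.0, 1.0]] [[-0.022, -1.0, -0.006], [-0.985, 0.023, -0.17], [0.17, 0.002, -0.985]] [0.031 0.543 1.38 ]
wrist [[369.6, 0.0, 320.7], [0.0, 369.6, 246.6], [0.0, 0.0, 1.0]] [[0.432, -0.902, -0.002], [-0.86, -0.412, 0.301], [-0.272, -0.128, -0.954]] [-0.624 -0.039  0.379]
```

View pics/scene0.png

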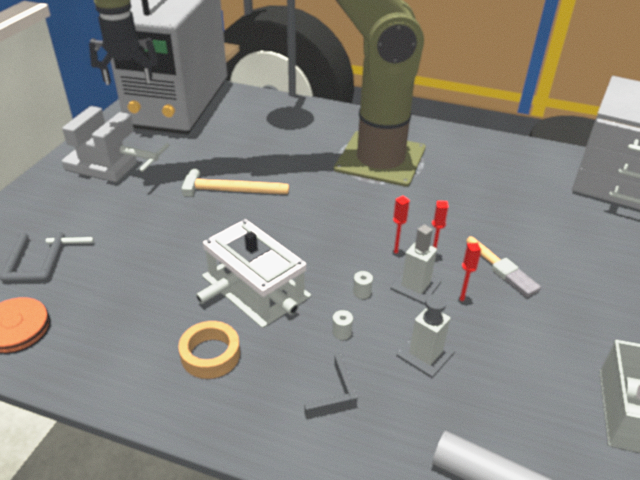

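View pics/top0.png

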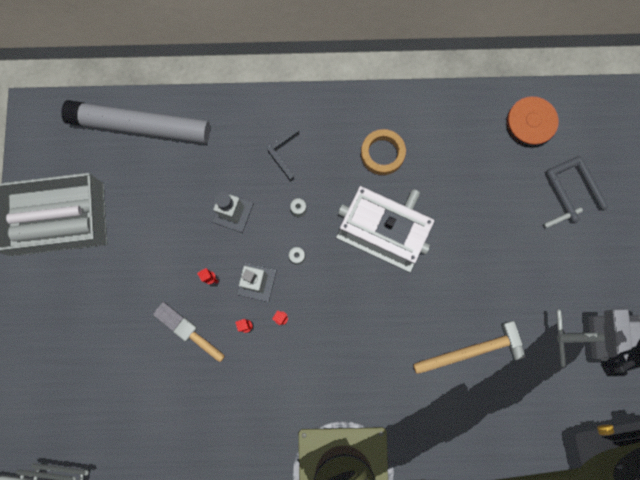

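View pics/wrist0.png

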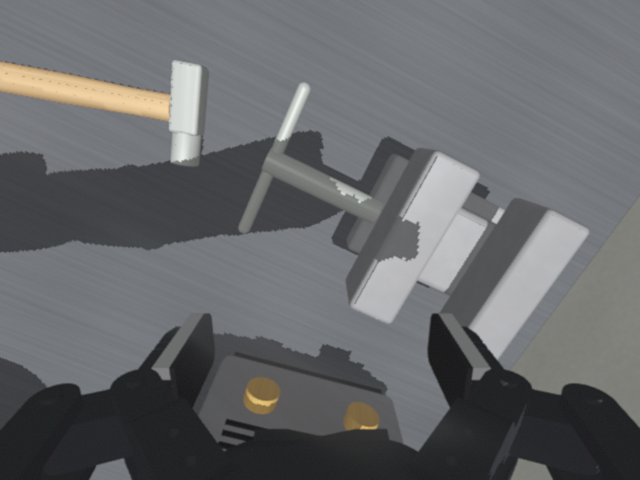

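Run:
```python
import cv2,numpy as np
a=cv2.imread("pics/top0.png");b=cv2.imread("pics/scene0.png")
f=lambda im,x,y,w,h,s:cv2.resize(im[y:y+h,x:x+w],None,fx=s,fy=s,interpolation=cv2.INTER_CUBIC)
cv2.imwrite("pics/c1.png",f(a,325,175,125,100,6))
cv2.imwrite("pics/c2.png",f(b,190,210,125,110,5))
cv2.imwrite("pics/c3.png",np.hstack([f(a,190,180,100,150,4),f(b,380,190,100,150,4)]))
```

```text
(no output)
```

View pics/c1.png

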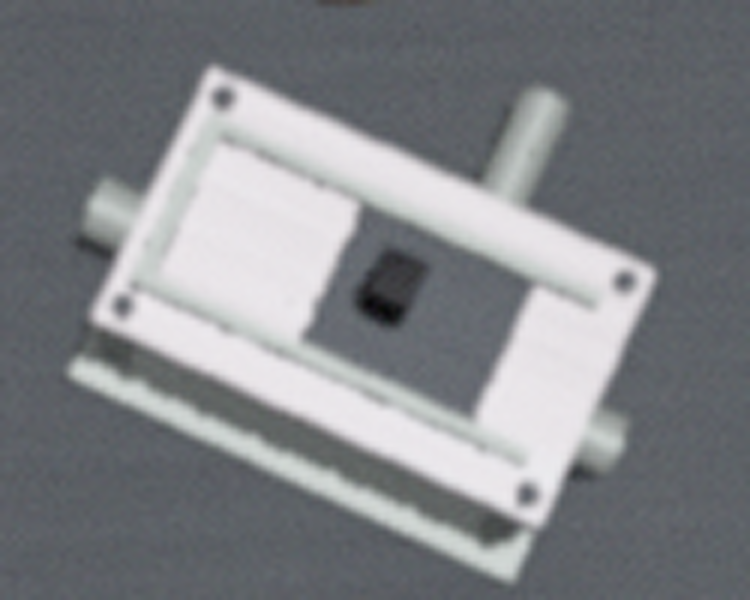

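View pics/c2.png

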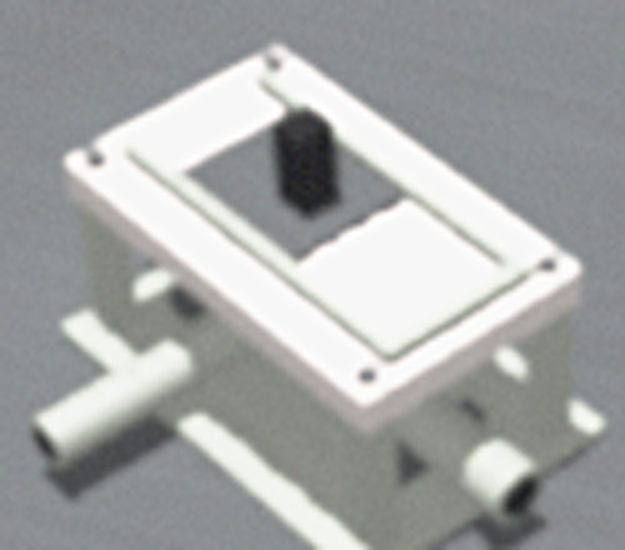

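View pics/c3.png

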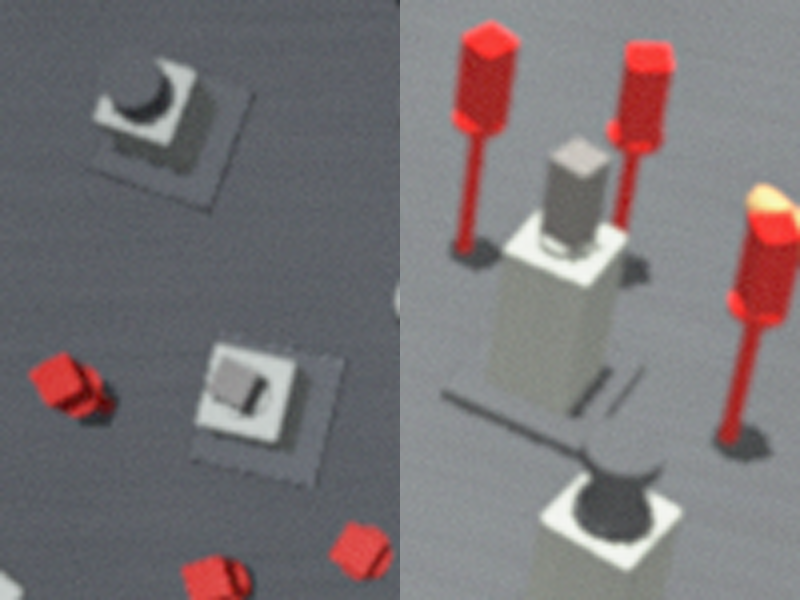

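```bash
cat > h.py <<'E'
import cv2,numpy as np
from station import status, imaging
from scipy.spatial.transform import Rotation as Ro
def ray(n,px,cal=None):
    c=cal or imaging.calibration(n);K=np.array(c["camera_matrix"]);R=np.array(c["R"]);t=np.array(c["t"])
    d=R.T@np.linalg.inv(K)@np.array([px[0],px[1],1.]); return -R.T@t,d
def plane(n,px,z,cal=None):
    o,d=ray(n,px,cal); return (o+d*(z-o[2])/d[2])[:2]
def tri(rs):
    A=0;b=0
    for o,d in rs:
        d=d/np.linalg.norm(d);P=np.eye(3)-np.outer(d,d);A=A+P;b=b+P@o
    return np.linalg.solve(A,b)
def proj(n,X,cal=None):
    c=cal or imaging.calibration(n);p=np.array(c["camera_matrix"])@(np.array(c["R"])@np.array(X)+np.array(c["t"]));return p[:2]/p[2]
def fit2(loc,w):
    loc=np.array(loc);w=np.array(w);a=loc-loc.mean(0);b=w-w.mean(0)
    th=np.arctan2((a[:,0]*b[:,1]-a[:,1]*b[:,0]).sum(),(a*b).sum())
    R=np.array([[np.cos(th),-np.sin(th)],[np.sin(th),np.cos(th)]]);t=w.mean(0)-R@loc.mean(0)
    return th,R,t,(w-(loc@R.T+t))
E
python3 - <<'E'
from h import *
loc=np.array([[55,125],[55,-65],[-55,-65],[-55,125]])/1e3
T=np.array([[212,65],[657,272],[540,530],[92,320]])/6+[325-.4,175-.4]
S=np.array([[365,412],[65,158],[278,42],[582,265]])/5+[190-.4,210-.4]
for n,P in(("top",T),("scene",S)):
    w=[plane(n,p,.095) for p in P]
    th,R,t,r=fit2(loc,w); print(n,np.degrees(th),t,np.round(r*1e3,1).tolist())
for a,b in zip(T,S): print(np.round(tri([ray("top",a),ray("scene",b)]),4))
# handle top
p=np.array([238,382])/4+[190-.4,180-.4]; q=np.array([580,157-0])
q=np.array([180,157])/4+[380-.4,190-.4]
print("probe",plane("top",p,.156),plane("scene",q,.156),tri([ray("top",p),ray("scene",q)]))
# red tops, grip top
p=np.array([408,268])/6+[325-.4,175-.4];q=np.array([305,122])/5+[190-.4,210-.4]
print("grip",plane("top",p,.1395),plane("scene",q,.1395),tri([ray("top",p),ray("scene",q)]))
for i,(p,q) in enumerate([((60,378),(490-400,40)),((212,577),(645-400,55)),((352,545),(775-400,225))]):
    p=np.array(p)/4+[190,180];q=np.array(q)/4+[380,190]
    print("redT",plane("top",p,.156))
for q in [((490-400,40)),((645-400,55)),((775-400,225))]:
    print("redS",plane("scene",np.array(q)/4+[380,190],.156))
# masks for stand top corners
E
```

```text
top -26.843579485838916 [ 0.55701091 -0.14329151] [[1.6, 0.1], [0.5, -0.3], [-1.1, 0.1], [-1.0, 0.1]]
scene -26.733069052494734 [ 0.55883886 -0.14121797] [[5.0, 2.3], [-0.6, -0.5], [-2.7, -1.5], [-1.7, -0.3]]
[ 0.665  -0.0555  0.0901]
[ 0.5772 -0.226   0.094 ]
[ 0.4774 -0.1763  0.0947]
[ 0.5634 -0.0062  0.094 ]
probe [0.45104488 0.19589975] [0.45373181 0.1999378 ] [0.45102699 0.1979377  0.15339594]
grip [ 0.57191106 -0.12521849] [ 0.57072843 -0.11851525] [ 0.57080576 -0.12210869  0.13913841]
redT [0.45459485 0.29270253]
redT [0.34456952 0.20903158]
redT [0.36003433 0.13320718]
redS [0.37697512 0.13673662]
redS [0.36093706 0.21434344]
redS [0.47187734 0.29846351]
```

Candidates for the probe handle:
- Grey square handle, top (250,275) / scene (424,238). This matches the description.
- Round dark plug-gauge head, top (224,203) / scene (433,312).
- Three red look-alikes, top (207,276), (244,326) and (281,318).

The close crop shows a grey square handle with a collar, so I'll take that one. The end stop bar is at the robot's left end of the plate. The fixture yaw is about -26.8° and the hole is near (0.557,-0.143). The guard comes first, so I'm turning the tool to put the jaws across fixture x.

```bash
python3 -m inch '[[0,0,-4.7,0,0,0,85],[0,0,-4.7,0,0,0,85],[0,0,-4.7,0,0,0,85],[0,0,-4.7,0,0,0,85],[0,0,-4.7,0,0,0,85],[0,0,-4.7,0,0,0,85],[0,0,-4.7,0,0,0,85],[0,0,-4.7,0,0,0,85]]'
cat >> h.py <<'E'
def go(target,yaw=None,s=None):
    s=s or status.state();R=Ro.from_quat(s["eef_rot"]);d=np.array(target)-np.array(s["tool_pos"])
    m=R.as_matrix();print("t",round(s["time_s"],2),"pos",np.round(s["tool_pos"],4),"yaw",round(np.degrees(np.arctan2(m[1,0],m[0,0])),2),"tilt",np.round(np.degrees(np.arcsin(m[:2,2])),2),"F",np.round(s["contact_force"],1),"gap",round(s["finger_gap"],4))
    print("shift mm",np.round(m.T@d*1e3,1))
E
python3 - <<'E'
from h import *
go([.525,-.185,.231])
E
```

```text
time_s: 0.82
tool_pos: [0.2699, -0.5635, 0.2309]
eef_rot: [0.851, 0.526, -0.0, -0.0]
contact_force: [-0.3, -0.1, -1.4]
finger_gap: 0.0848
t 0.82 pos [ 0.2699 -0.5635  0.2309] yaw 63.43 tilt [-0.02  0.03] F [-0.3 -0.1 -1.4] gap 0.0848
shift mm [4.526e+02 5.890e+01 1.000e-01]
```

```bash
python3 -m inch '[[0,0,0,35,5,0,85],[0,0,0,40,5,0,85],[0,0,0,40,5,0,85],[0,0,0,40,5,0,85],[0,0,0,40,5,0,85],[0,0,0,40,5,0,85],[0,0,0,40,5,0,85],[0,0,0,40,5,0,85]]'; python3 -m inch '[[0,0,0,40,5,0,85],[0,0,0,40,5,0,85],[0,0,0,35,5,0,85],[0,0,0,15,4,0,85],[0,0,0,7,0,0,85],[0,0,0,0,0,0,85],[0,0,0,0,0,0,85],[0,0,0,0,0,0,85]]'
python3 - <<'E'
from h import *
go([.57,-.12,.231])
import pickle
c=imaging.calibration("wrist");pickle.dump(c,open("w1.pkl","wb"))
cv2.imwrite("pics/w1.png",imaging.snapshot("wrist"))
E
```

```text
time_s: 1.48
tool_pos: [0.4484, -0.2988, 0.2312]
eef_rot: [0.852, 0.524, -0.0, -0.0]
contact_force: [0.8, 0.7, -0.7]
finger_gap: 0.0849
time_s: 2.15
tool_pos: [0.525, -0.1892, 0.231]
eef_rot: [0.853, 0.523, -0.001, 0.0]
contact_force: [-0.3, -0.5, -0.7]
finger_gap: 0.085
t 2.15 pos [ 0.525  -0.1892  0.231 ] yaw 63.01 tilt [-0.1  -0.08] F [-0.3 -0.5 -0.7] gap 0.085
shift mm [82.1  8.7 -0.2]
```

View pics/w1.png

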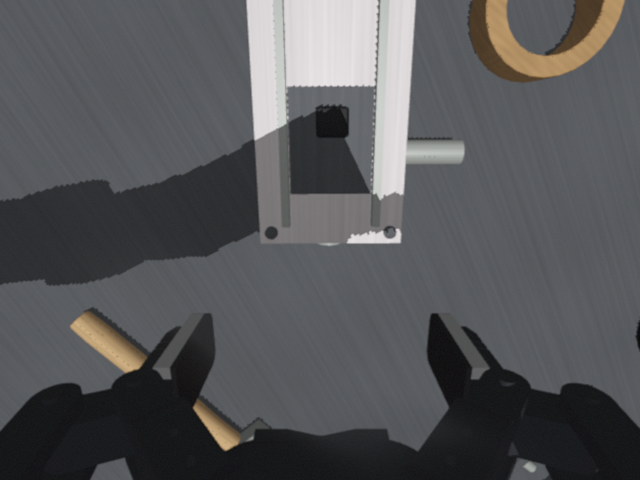

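Run:
```python
from h import *
import pickle
c=pickle.load(open("w1.pkl","rb"))
im=cv2.imread("pics/w1.png")
m=(im[80:160,300:370].max(2)<35).astype(np.uint8);n,l,st,ce=cv2.connectedComponentsWithStats(m)
i=1+np.argmax(st[1:,4]);print(st[i],ce[i])
px=ce[i]+[300,80]
g=plane("wrist",px,.137,c);print("grip",g)
a=plane("wrist",(260,243),.095,c);b=plane("wrist",(401.5,243),.095,c)
print(a,b,np.linalg.norm(a-b))
th=np.radians(-26.8);R=np.array([[np.cos(th),-np.sin(th)],[np.sin(th),np.cos(th)]])
mid=(a+b)/2; print("yaw",np.degrees(np.arctan2(*(b-a)[::-1])))
h=mid+R@[0,.065];print("hole",h,"grip local",R.T@(g-h))
go([*(g),.231])
cv2.imwrite("pics/w1c.png",cv2.resize(im[60:260,230:430],None,fx=3,fy=3))
```

```text
[ 16  26  32  32 832] [30.89783654 43.67908654]
grip [ 0.56671406 -0.12030057]
[ 0.47853419 -0.17455949] [ 0.57756617 -0.22500359] 0.11113928073630755
yaw -26.99301249445423
hole [ 0.55735722 -0.14176346] grip local [-0.00132535  0.02337626]
t 2.2 pos [ 0.5251 -0.1892  0.2311] yaw 63.0 tilt [-0.08 -0.07] F [0.5 0.9 0.1] gap 0.085
shift mm [80.2  5.8 -0. ]
```

View pics/w1c.png

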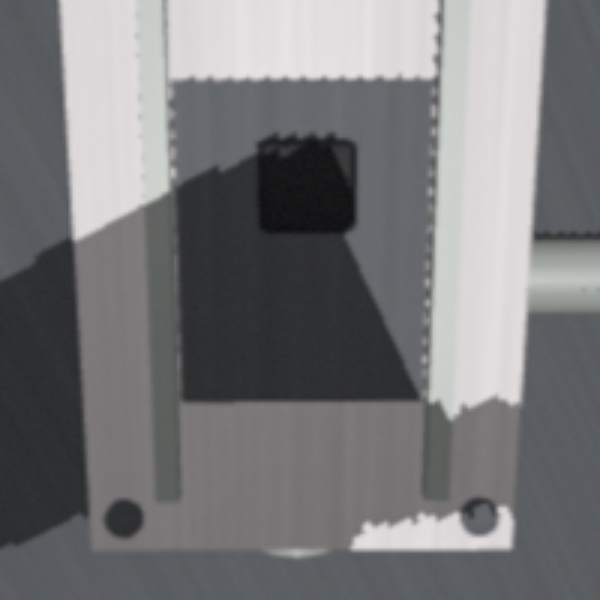

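Wrist picture: the black grip block is at about (331,124), the plate's near corners at (260,243) and (401,243), and the rails are parallel to tool x. The block is 23 mm past the hole's axis, so travel left is about 61.5 mm. Next I go over it and down.

```bash
python3 -m inch '[[0,0,0,20,2,0,85],[0,0,0,30,2,0,85],[0,0,0,20,2,0,85],[0,0,0,10,0,0,85],[0,0,0,0,0,25,85],[0,0,0,0,0,30,85],[0,0,0,0,0,30,85],[0,0,0,0,0,20,85]]'
python3 - <<'E'
from h import *
go([.5667,-.1205,.110])
cv2.imwrite("pics/w2.png",imaging.snapshot("wrist"))
E
```

```text
time_s: 2.87
tool_pos: [0.5657, -0.1204, 0.124]
eef_rot: [0.852, 0.523, -0.002, -0.0]
contact_force: [-0.8, -0.9, -0.4]
finger_gap: 0.0846
t 2.87 pos [ 0.5657 -0.1204  0.124 ] yaw 63.06 tilt [-0.21 -0.08] F [-0.8 -0.9 -0.4] gap 0.0846
shift mm [ 0.4  1.  13.9]
```

View pics/w2.png

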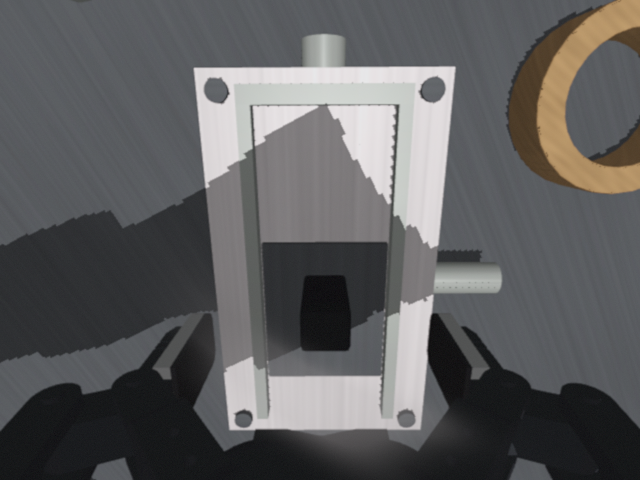

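The block at (325,315) is between the pads, and the end stop is at the top of the picture (row 95). Lower and close.

```bash
python3 -m inch '[[0,0,0,0,1,8,85],[0,0,0,0,0,6,85],[0,0,0,0,0,0,40],[0,0,0,0,0,0,14],[0,0,0,0,0,0,14],[0,0,0,0,0,0,14],[0,0,0,0,0,0,14],[0,0,0,0,0,0,14]]';python3 -c "
from h import *
go([.5667,-.1205,.110])"
```

```text
time_s: 3.58
tool_pos: [0.5689, -0.1184, 0.1132]
eef_rot: [0.852, 0.524, 0.0, 0.0]
contact_force: [-0.9, 0.6, 3.0]
finger_gap: 0.019
t 3.58 pos [ 0.5689 -0.1184  0.1132] yaw 63.22 tilt [ 0.02 -0.01] F [-0.9  0.6  3. ] gap 0.019
shift mm [-2.9 -1.   3.2]
```

```bash
python3 -m inch '[[0,0,0,4,0,0,14],[0,0,0,8,0,0,14],[0,0,0,10,0,0,14],[0,0,0,12,0,0,14],[0,0,0,12,0,0,14],[0,0,0,8,0,0,14],[0,0,0,2,0,0,14],[0,0,0,0,0,0,14]]';python3 -c "
from h import *
go([.5955,-.066,.110])
cv2.imwrite('pics/w3.png',imaging.snapshot('wrist'))"
```

```text
time_s: 4.25
tool_pos: [0.5947, -0.067, 0.1132]
eef_rot: [0.851, 0.525, 0.001, -0.0]
contact_force: [-1.6, 2.8, 6.2]
finger_gap: 0.0186
t 4.25 pos [ 0.5947 -0.067   0.1132] yaw 63.28 tilt [0.07 0.06] F [-1.6  2.8  6.2] gap 0.0186
shift mm [1.3 0.3 3.2]
```

View pics/w3.png

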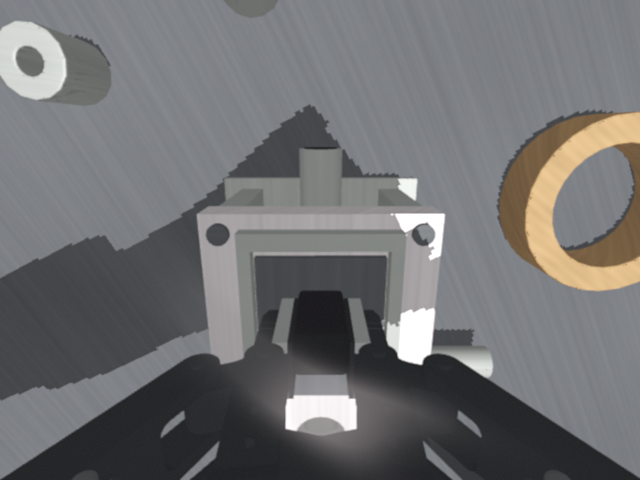

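The block is held, and the sheet's front edge at row ~255 is near the stop bar. The hole's rim is showing at (320,430). I'll continue in small steps and watch the force.

```bash
python3 -m inch '[[0,0,0,2,0,0,14],[0,0,0,1,0,0,14],[0,0,0,1,0,0,14],[0,0,0,0,0,0,14],[0,0,0,0,0,0,14],[0,0,0,0,0,0,14],[0,0,0,0,0,0,14],[0,0,0,0,0,0,14]]';python3 -c "
from h import *
go([.5955,-.066,.110])"
```

```text
time_s: 4.97
tool_pos: [0.5955, -0.0654, 0.1132]
eef_rot: [0.852, 0.524, -0.0, 0.0]
contact_force: [-3.7, -0.5, 7.9]
finger_gap: 0.0193
t 4.97 pos [ 0.5955 -0.0654  0.1132] yaw 63.19 tilt [-0.02 -0.04] F [-3.7 -0.5  7.9] gap 0.0193
shift mm [-0.5  0.3  3.2]
```

```bash
python3 -m inch '[[0,0,0,2,0,0,14],[0,0,0,1,0,0,14],[0,0,0,1,0,0,14],[0,0,0,0,0,0,14],[0,0,0,0,0,0,14],[0,0,0,0,0,0,14],[0,0,0,0,0,0,14],[0,0,0,0,0,0,14]]';python3 -c "
from h import *
go([.5955,-.066,.110])"
```

```text
time_s: 5.63
tool_pos: [0.5961, -0.0643, 0.1131]
eef_rot: [0.852, 0.523, -0.002, 0.001]
contact_force: [-4.5, -3.6, 9.1]
finger_gap: 0.0188
t 5.63 pos [ 0.5961 -0.0643  0.1131] yaw 63.11 tilt [-0.16 -0.23] F [-4.5 -3.6  9.1] gap 0.0188
shift mm [-1.7  0.3  3.1]
```

```bash
python3 -m inch '[[0,0,0,2,0,0,14],[0,0,0,2,0,0,14],[0,0,0,1,0,0,14],[0,0,0,0,0,0,14],[0,0,0,0,0,0,14],[0,0,0,0,0,0,14],[0,0,0,0,0,0,14],[0,0,0,0,0,0,14]]';python3 -c "
from h import *
go([.5955,-.066,.110])
cv2.imwrite('pics/w4.png',imaging.snapshot('wrist'))"
```

```text
time_s: 6.3
tool_pos: [0.5961, -0.0642, 0.1131]
eef_rot: [0.853, 0.522, -0.006, 0.002]
contact_force: [-9.0, -10.3, 12.7]
finger_gap: 0.0188
t 6.3 pos [ 0.5961 -0.0642  0.1131] yaw 62.96 tilt [-0.41 -0.55] F [ -9.  -10.3  12.7] gap 0.0188
shift mm [-1.8  0.2  3.1]
```

View pics/w4.png

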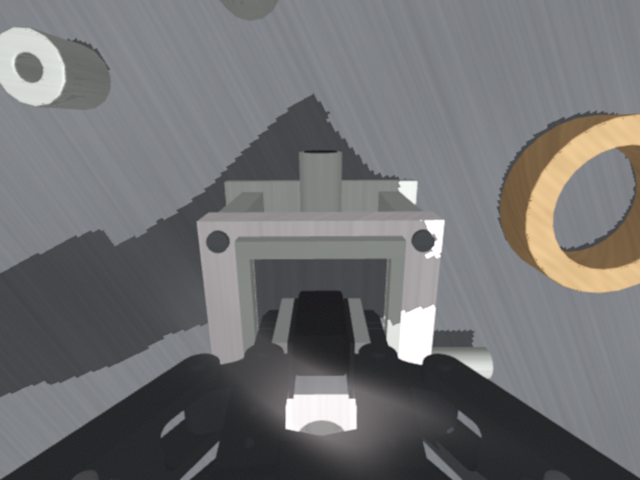

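The position no longer advances and the force is rising to 14 N, so it's at the end stop. Release, rise and look back at the hole.

```bash
python3 -m inch '[[0,0,0,-3,0,0,14],[0,0,0,-2,0,0,60],[0,0,0,0,0,0,85],[0,0,0,0,0,0,85],[0,0,0,0,0,0,85],[0,0,0,0,0,-20,85],[0,0,0,0,0,-35,85],[0,0,0,0,0,-40,85]]';python3 -m inch '[[0,0,0,0,0,-30,85],[0,0,0,-20,0,-10,85],[0,0,0,-35,0,0,85],[0,0,0,-35,0,0,85],[0,0,0,-10,0,0,85],[0,0,0,0,0,0,85],[0,0,0,0,0,0,85],[0,0,0,0,0,0,85]]';python3 - <<'E'
from h import *
import pickle
go([.557,-.142,.231])
c=imaging.calibration("wrist");pickle.dump(c,open("w5.pkl","wb"))
cv2.imwrite('pics/w5.png',imaging.snapshot('wrist'))
E
```

```text
time_s: 7.02
tool_pos: [0.5963, -0.0607, 0.2064]
eef_rot: [0.851, 0.525, -0.002, -0.002]
contact_force: [1.2, -1.2, -0.5]
finger_gap: 0.0851
time_s: 7.68
tool_pos: [0.5536, -0.1486, 0.2473]
eef_rot: [0.851, 0.525, 0.001, -0.0]
contact_force: [0.8, 0.5, -0.3]
finger_gap: 0.0849
t 7.68 pos [ 0.5536 -0.1486  0.2473] yaw 63.34 tilt [0.06 0.09] F [ 0.8  0.5 -0.3] gap 0.0849
shift mm [ 7.4  0.1 16.3]
```

View pics/w5.png

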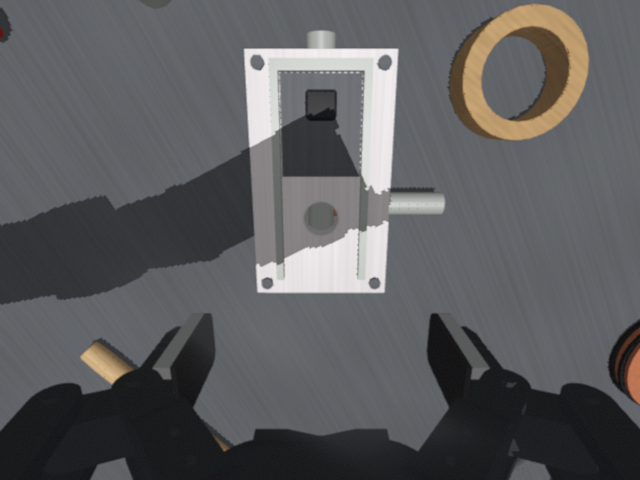

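The guard is against the stop and the hole is fully open at about (321,217). Now I fit the hole's rim.

Run:
```python
from h import *
import pickle
c=pickle.load(open("w5.pkl","rb"));im=cv2.imread("pics/w5.png")
g=cv2.GaussianBlur(cv2.cvtColor(im,cv2.COLOR_BGR2GRAY),(3,3),0)
sub=g[195:240,295:348];m=(sub<112).astype(np.uint8)
cs,_=cv2.findContours(m,cv2.RETR_EXTERNAL,cv2.CHAIN_APPROX_NONE)
for k in cs:
    if cv2.contourArea(k)>150: print(cv2.contourArea(k),cv2.boundingRect(k),cv2.fitEllipse(k))
print(sub[22,::2],sub[::2,26])
x=sub[22];
cv2.imwrite("pics/w5c.png",cv2.resize(im[190:245,290:352],None,fx=9,fy=9,interpolation=cv2.INTER_CUBIC))
for p in [(320.5,217),(321,217.5),(321.5,218)]: print(p,plane("wrist",p,.095,c))
co=[plane("wrist",p,.095,c) for p in [(398,49),(384.5,292.5),(257.5,292.5),(244.5,49)]]
th,R,t,r=fit2(np.array([[55,125],[55,-65],[-55,-65],[-55,125]])/1e3,co);print(np.degrees(th),t,np.round(r*1e3,1).tolist())
print("hole px of t",proj("wrist",[*t,.095],c), "guard", R.T@(plane("wrist",(321,105),.1395,c)-t))
```

```text
814.5 (9, 7, 34, 33) ((25.73638916015625, 22.856792449951172), (31.444599151611328, 33.058555603027344), 91.07054138183594)
[132 134 134 131 119 103  99  90  94  98  98  98  98  99  99  99  99  97
  93  93 101 108 125 131 131 130 128] [130 130 130 119 102  99  99  99  98  99  99  99  99  99  99  99  99 101
 108 108 117 126 127]
(320.5, 217) [ 0.55753441 -0.1397963 ]
(321, 217.5) [ 0.55771112 -0.14035067]
(321.5, 218) [ 0.55788797 -0.1409055 ]
-26.716374844992878 [ 0.55699274 -0.14191964] [[-0.2, -0.1], [0.2, 0.2], [-0.0, 0.2], [0.1, -0.3]]
hole px of t [321.07650467 219.56837293] guard [-0.00014747  0.08460999]
```

View pics/w5c.png

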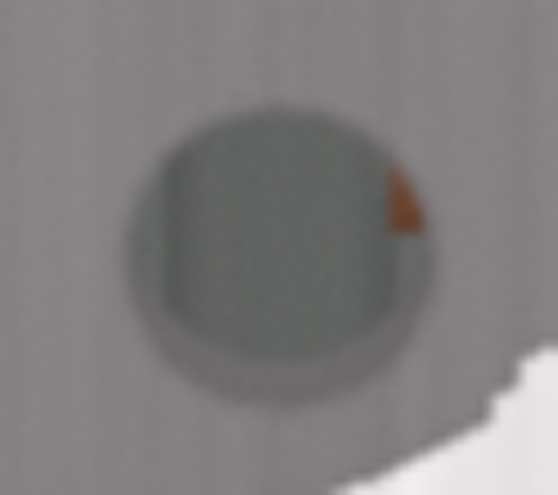

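Hole estimates: rim (0.5573,-0.1411) and plate fit (0.5570,-0.1419), so I use (0.5572,-0.1415). The guard block is at 84.6 mm, so fully open. Next, over to the probe.

```bash
python3 -m inch '[[0,0,0,12,-16,0,85],[0,0,0,26,-33,0,85],[0,0,0,26,-33,0,85],[0,0,0,26,-33,0,85],[0,0,0,26,-33,0,85],[0,0,0,26,-33,0,85],[0,0,0,26,-33,0,85],[0,0,0,26,-33,0,85]]'; python3 -m inch '[[0,0,0,8,0,0,85],[0,0,0,0,0,0,85],[0,0,0,0,0,0,85],[0,0,0,0,0,0,85],[0,0,0,0,0,0,85],[0,0,0,0,0,0,85],[0,0,0,0,0,0,85],[0,0,0,0,0,0,85]]';python3 - <<'E'
from h import *
import pickle
go([.451,.197,.231])
c=imaging.calibration("wrist");pickle.dump(c,open("w6.pkl","wb"))
cv2.imwrite('pics/w6.png',imaging.snapshot('wrist'))
E
```

```text
time_s: 8.4
tool_pos: [0.4194, 0.135, 0.2475]
eef_rot: [0.851, 0.525, 0.001, -0.0]
contact_force: [1.0, 0.2, 0.3]
finger_gap: 0.0851
time_s: 9.07
tool_pos: [0.4245, 0.138, 0.2473]
eef_rot: [0.852, 0.523, -0.0, 0.0]
contact_force: [-0.2, 0.3, -0.7]
finger_gap: 0.0848
t 9.07 pos [0.4245 0.138  0.2473] yaw 63.11 tilt [ 0.   -0.01] F [-0.2  0.3 -0.7] gap 0.0848
shift mm [64.6 -3.  16.2]
```

View pics/w6.png

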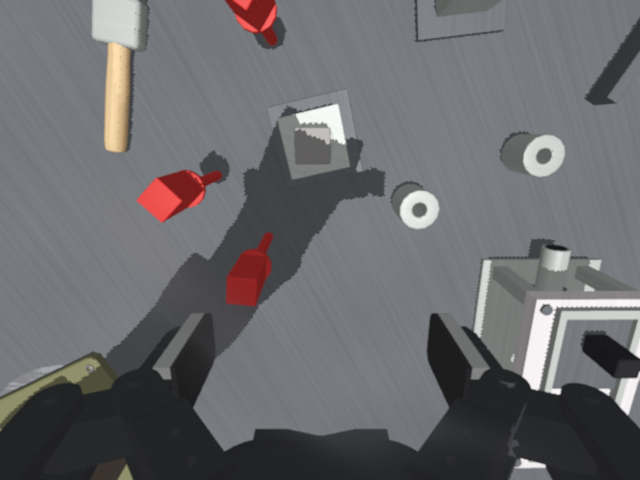

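Run:
```python
import cv2
im=cv2.imread("pics/w6.png")
cv2.imwrite("pics/w6c.png",cv2.resize(im[80:195,260:375],None,fx=6,fy=5.2,interpolation=cv2.INTER_CUBIC) if 0 else cv2.resize(im[95:190,265:365],None,fx=6,fy=6,interpolation=cv2.INTER_CUBIC))
```

```text
(no output)
```

View pics/w6c.png

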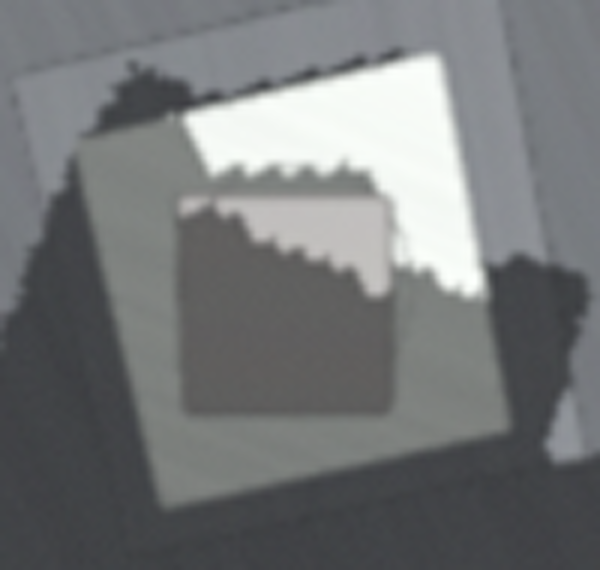

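The grey handle is at (312.3,145.3) and square with the picture axes, so it's already aligned with the jaws. The sleeves are at (418,208) and (545,155), and the reds at (170,195), (248,275) and (255,15), all clear of the finger paths.

Run:
```python
from h import *
import pickle
c=pickle.load(open("w6.pkl","rb"))
p=plane("wrist",(312.3,145.3),.156,c);print(p)
# column corners z=.1
co=[np.array(q)/6+[265-.4,95-.4] for q in [(440,52),(512,430),(165,508),(78,143)]]
w=np.array([plane("wrist",q,.1,c) for q in co]);print("stand",w.mean(0),[round(np.linalg.norm(w[i]-w[i-1]),4) for i in range(4)])
e=[np.array(q)/6+[265-.4,95-.4] for q in [(178,197),(390,197),(393,412),(183,412)]]
w=np.array([plane("wrist",q,.156,c) for q in e]);print("handle",w.mean(0),[np.round(np.degrees(np.arctan2(*(w[i]-w[i-1])[::-1])),1) for i in range(4)])
go([*p,.112])
```

```text
[0.45046781 0.20104944]
stand [0.45069126 0.20074572] [np.float64(0.0456), np.float64(0.0462), np.float64(0.0457), np.float64(0.0456)]
handle [0.45037068 0.20089979] [np.float64(63.3), np.float64(-26.9), np.float64(-115.7), np.float64(153.1)]
t 9.12 pos [0.4244 0.1382 0.2473] yaw 63.13 tilt [ 0.   -0.01] F [ 0.2 -0.4  0.1] gap 0.0851
shift mm [ 67.8  -5.2 135.3]
```

```bash
python3 -m inch '[[0,0,0,15,-1,0,85],[0,0,0,25,-2,0,85],[0,0,0,20,-2,0,85],[0,0,0,8,0,10,85],[0,0,0,0,0,25,85],[0,0,0,0,0,30,85],[0,0,0,0,0,25,85],[0,0,0,0,0,10,85]]';python3 - <<'E'
from h import *
go([.4506,.2009,.114])
cv2.imwrite('pics/w7.png',imaging.snapshot('wrist'))
E
```

```text
time_s: 9.78
tool_pos: [0.4483, 0.1997, 0.1438]
eef_rot: [0.852, 0.524, -0.003, 0.0]
contact_force: [-0.3, -0.5, 0.5]
finger_gap: 0.0846
t 9.78 pos [0.4483 0.1997 0.1438] yaw 63.19 tilt [-0.31 -0.2 ] F [-0.3 -0.5  0.5] gap 0.0846
shift mm [ 2.3  1.6 29.8]
```

View pics/w7.png

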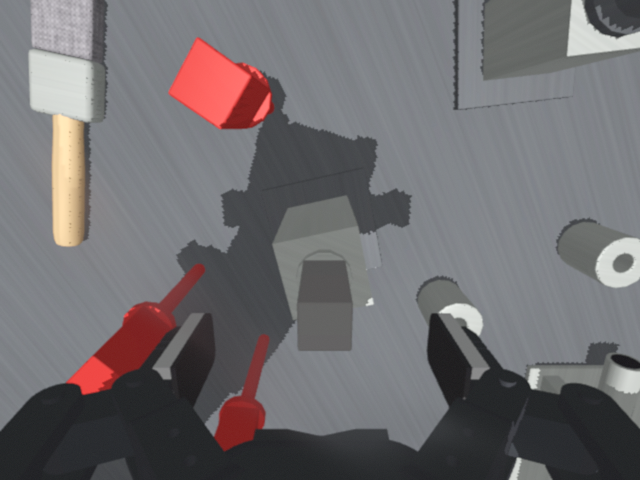

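The handle at (325,325) is centred between the pads, and the left finger is about 20 mm clear of the reds. Continue down and close.

```bash
python3 -m inch '[[0,0,0,1,1,15,85],[0,0,0,0,0,11,85],[0,0,0,0,0,3,85],[0,0,0,0,0,0,85],[0,0,0,0,0,0,50],[0,0,0,0,0,0,35],[0,0,0,0,0,0,28],[0,0,0,0,0,0,28]]';python3 - <<'E'
from h import *
go([.4506,.2009,.114])
cv2.imwrite('pics/w8.png',imaging.snapshot('wrist'))
E
```

```text
time_s: 10.5
tool_pos: [0.4521, 0.2023, 0.1188]
eef_rot: [0.852, 0.524, 0.001, 0.0]
contact_force: [0.4, 0.4, 0.1]
finger_gap: 0.0385
t 10.5 pos [0.4521 0.2023 0.1188] yaw 63.2 tilt [0.06 0.03] F [0.4 0.4 0.1] gap 0.0385
shift mm [-1.9 -0.7  4.8]
```

View pics/w8.png

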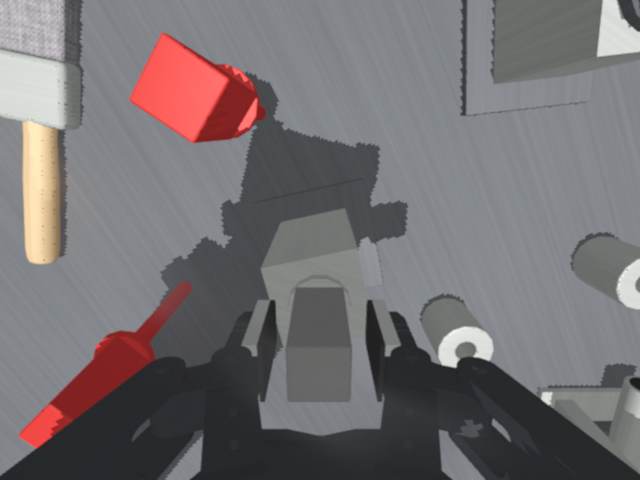

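```bash
python3 -m inch '[[0,0,0,-1.5,-0.8,3,34],[0,0,0,0,0,1.5,34],[0,0,0,0,0,0,28],[0,0,0,0,0,0,20],[0,0,0,0,0,0,12],[0,0,0,0,0,0,12],[0,0,0,0,0,0,12],[0,0,0,0,0,0,12]]';python3 - <<'E'
from h import *
go([.4506,.2009,.114])
E
```

```text
time_s: 11.22
tool_pos: [0.4502, 0.2011, 0.1137]
eef_rot: [0.852, 0.524, -0.0, 0.0]
contact_force: [-0.8, -2.6, -0.9]
finger_gap: 0.0214
t 11.22 pos [0.4502 0.2011 0.1137] yaw 63.2 tilt [-0.02 -0.02] F [-0.8 -2.6 -0.9] gap 0.0214
shift mm [ 0.   0.4 -0.3]
```

Gripped: gap 21.4 mm, TCP z 0.1137. Lift straight up.

```bash
python3 -m inch '[[0,0,0,0,0,-4,12],[0,0,0,0,0,-12,12],[0,0,0,0,0,-20,12],[0,0,0,0,0,-28,12],[0,0,0,0,0,-32,12],[0,0,0,0,0,-32,12],[0,0,0,0,0,-25,12],[0,0,0,0,0,-12,12]]';python3 - <<'E'
from h import *
go([.5572,-.1415,.2787])
for n in("scene","wrist"):cv2.imwrite(f'pics/{n}9.png',imaging.snapshot(n))
E
```

```text
time_s: 11.88
tool_pos: [0.4516, 0.2021, 0.2824]
eef_rot: [0.852, 0.524, 0.003, 0.0]
contact_force: [1.1, 0.2, -1.0]
finger_gap: 0.0213
t 11.88 pos [0.4516 0.2021 0.2824] yaw 63.2 tilt [0.29 0.16] F [ 1.1  0.2 -1. ] gap 0.0213
shift mm [-259.1  249.2    3.3]
```

View pics/scene9.png

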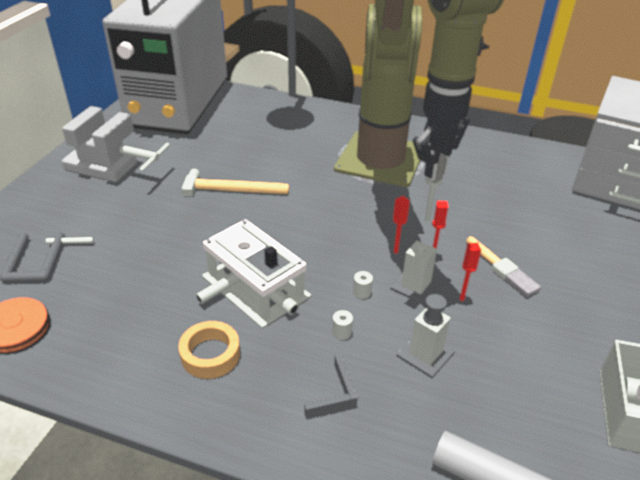

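View pics/wrist9.png

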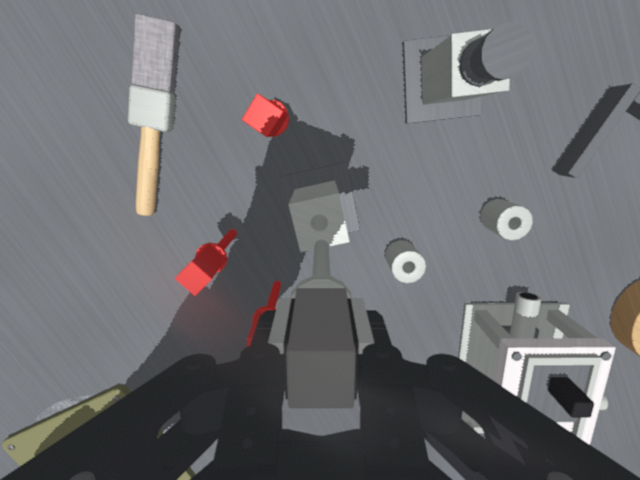

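The probe is held upright and clear of its stand, and the hole is open in the scene view at (245,246). Carry it over.

```bash
python3 -m inch '[[0,0,0,-10,10,0,12],[0,0,0,-20,19,0,12],[0,0,0,-25,24,0,12],[0,0,0,-25,24,0,12],[0,0,0,-25,24,0,12],[0,0,0,-25,24,0,12],[0,0,0,-25,24,0,12],[0,0,0,-25,24,0,12]]';python3 -m inch '[[0,0,0,-25,24,0,12],[0,0,0,-22,21,0,12],[0,0,0,-17,17,0,12],[0,0,0,-10,9,0,12],[0,0,0,-5,5,0,12],[0,0,0,0,0,0,12],[0,0,0,0,0,0,12],[0,0,0,0,0,0,12]]';python3 - <<'E'
from h import *
go([.5572,-.1415,.1587])
for n in("scene","wrist","top"):cv2.imwrite(f'pics/{n}10.png',imaging.snapshot(n))
E
```

```text
time_s: 12.65
tool_pos: [0.5229, -0.0393, 0.2773]
eef_rot: [0.852, 0.524, -0.001, -0.001]
contact_force: [0.9, 0.6, -2.1]
finger_gap: 0.0213
time_s: 13.32
tool_pos: [0.5556, -0.1397, 0.2787]
eef_rot: [0.851, 0.525, 0.0, -0.001]
contact_force: [0.0, -0.4, -1.8]
finger_gap: 0.0214
t 13.32 pos [ 0.5556 -0.1397  0.2787] yaw 63.39 tilt [-0.04  0.09] F [ 0.  -0.4 -1.8] gap 0.0214
shift mm [ -1.1   2.4 120. ]
```

View pics/scene10.png

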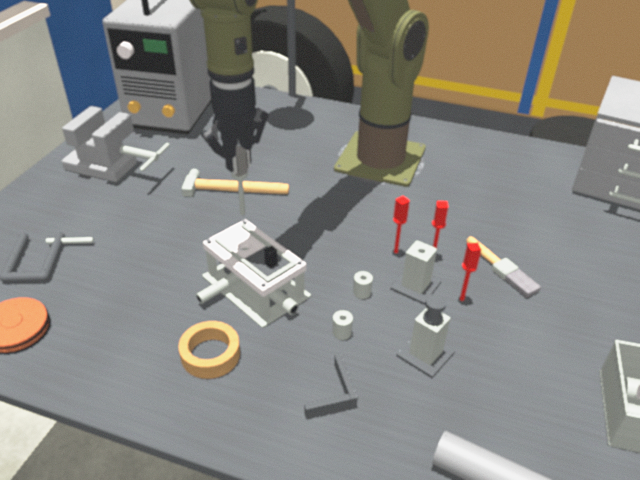

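View pics/wrist10.png

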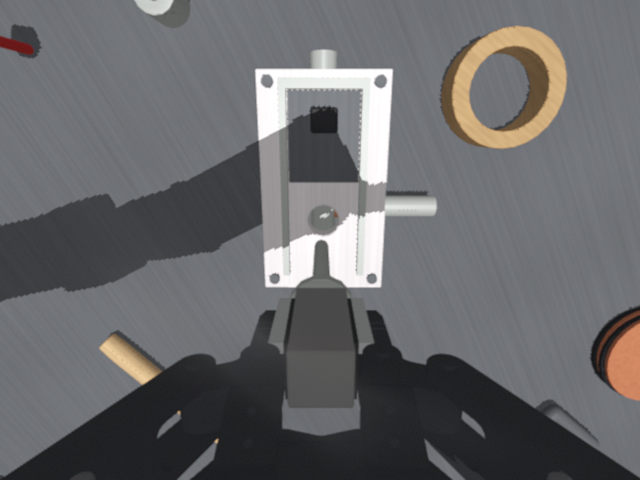

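View pics/top10.png

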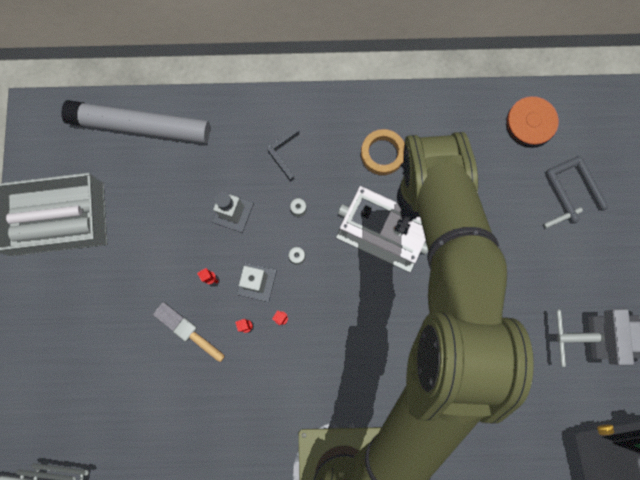

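Stem tip at about (321,243), hole at about (323,219). Measure tip against hole in this same picture, where calibration errors largely cancel.

Run:
```python
from h import *
im=cv2.imread("pics/wrist10.png")
c=imaging.calibration("wrist")
cv2.imwrite("pics/w10c.png",cv2.resize(im[195:295,280:370],None,fx=6,fy=6,interpolation=cv2.INTER_CUBIC))
s=status.state();p=np.array(s["tool_pos"]);print("tip axis proj",proj("wrist",[p[0],p[1],.175],c),"hole exp",proj("wrist",[.5572,-.1415,.095],c), "collar", proj("wrist",[p[0],p[1],.265],c))
```

```text
tip axis proj [321.0684644  245.78937264] hole exp [322.87607934 219.60509767] collar [321.13511544 303.58844492]
```

View pics/w10c.png

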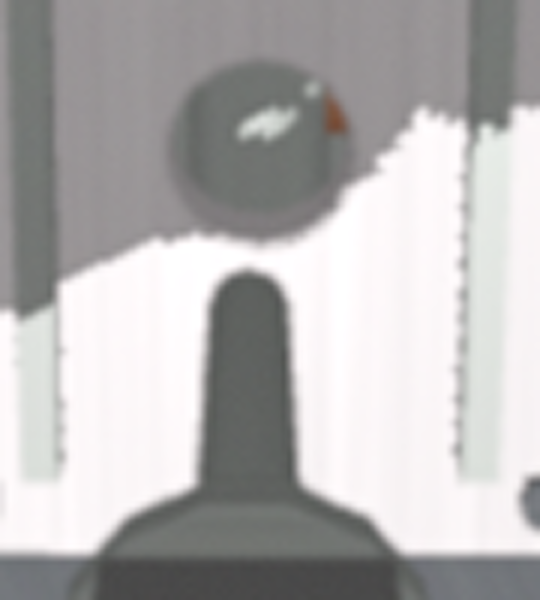

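Hole measured at (322.9,219.6) against (322.9,219.6) predicted. Tip at about (321.2,246) against (321.1,245.8). The model agrees, so shift -1.1/+2.4 mm and lower to just above the plate.

```bash
python3 -m inch '[[0,0,0,-1.1,2.4,0,12],[0,0,0,0,0,5,12],[0,0,0,0,0,12,12],[0,0,0,0,0,16,12],[0,0,0,0,0,14,12],[0,0,0,0,0,8,12],[0,0,0,0,0,0,12],[0,0,0,0,0,0,12]]';python3 - <<'E'
from h import *
go([.5572,-.1415,.1587])
c=imaging.calibration("wrist");s=status.state();p=np.array(s["tool_pos"]);zt=p[2]-.1037
im=imaging.snapshot("wrist")
print("tip",zt,proj("wrist",[p[0],p[1],zt],c),"hole exp",proj("wrist",[.5572,-.1415,.095],c))
cv2.imwrite("pics/w11c.png",cv2.resize(im[190:290,270:370],None,fx=6,fy=6,interpolation=cv2.INTER_CUBIC))
cv2.imwrite("pics/scene11c.png",cv2.resize(imaging.snapshot("scene")[150:310,190:310],None,fx=4,fy=4,interpolation=cv2.INTER_CUBIC))
E
```

```text
time_s: 14.13
tool_pos: [0.5575, -0.1443, 0.2236]
eef_rot: [0.852, 0.524, -0.0, -0.0]
contact_force: [-0.1, 0.6, -1.4]
finger_gap: 0.0212
t 14.13 pos [ 0.5575 -0.1443  0.2236] yaw 63.2 tilt [-0.03  0.  ] F [-0.1  0.6 -1.4] gap 0.0212
shift mm [ 2.3 -1.5 64.9]
tip 0.11993963799942238 [321.11877765 245.87813249] hole exp [319.10795298 233.10419234]
```

View pics/w11c.png

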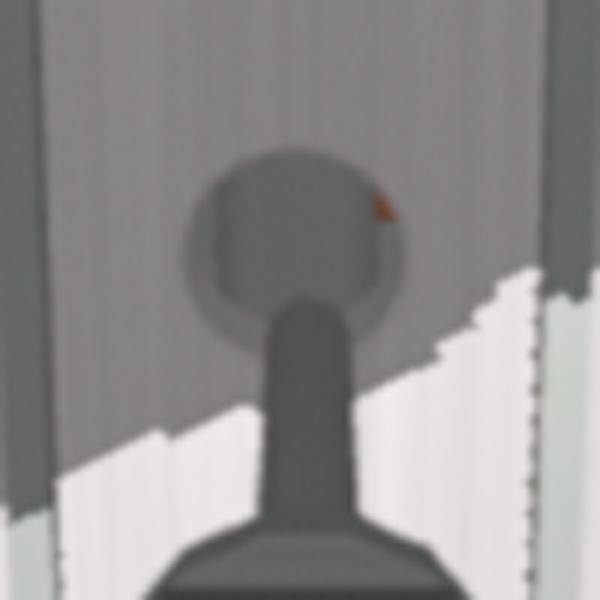

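View pics/scene11c.png

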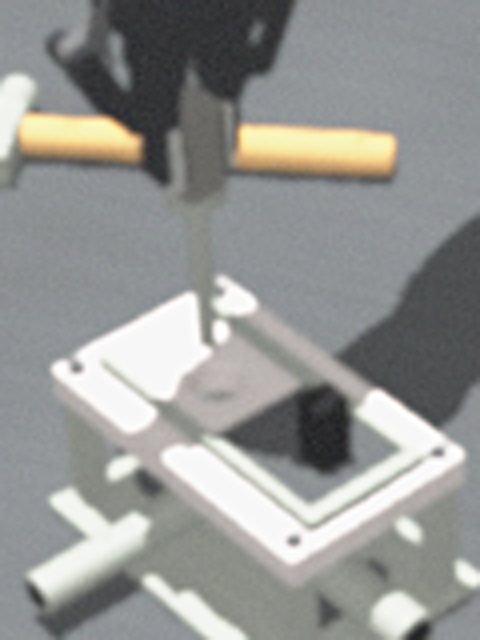

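Hole centre (318.4,232.4), tip axis (321.1,245.9). The tip is still about 2.5 mm off in tool x and -1.8 mm in tool y, so I correct, settle and recheck before entering.

```bash
python3 -m inch '[[0,0,0,1.5,-1,0,12],[0,0,0,1,-0.8,0,12],[0,0,0,0,0,0,12],[0,0,0,0,0,0,12],[0,0,0,0,0,0,12],[0,0,0,0,0,0,12],[0,0,0,0,0,0,12],[0,0,0,0,0,0,12]]';cat > chk.py <<'E'
from h import *
import sys
go([.5572,-.1415,.1587])
c=imaging.calibration("wrist");s=status.state();p=np.array(s["tool_pos"]);zt=p[2]-.1037
im=imaging.snapshot("wrist")
print("tip",zt,proj("wrist",[p[0],p[1],zt],c),"at plate",proj("wrist",[p[0],p[1],.095],c),"hole exp",proj("wrist",[.5572,-.1415,.095],c))
cv2.imwrite(f"pics/w{sys.argv[1]}c.png",cv2.resize(im[190:290,270:370],None,fx=6,fy=6,interpolation=cv2.INTER_CUBIC))
E
python3 chk.py 12
```

```text
time_s: 14.9
tool_pos: [0.557, -0.1413, 0.2238]
eef_rot: [0.852, 0.524, -0.0, 0.0]
contact_force: [-0.7, 0.9, -1.7]
finger_gap: 0.0215
t 14.9 pos [ 0.557  -0.1413  0.2238] yaw 63.19 tilt [ 0.   -0.01] F [-0.7  0.9 -1.7] gap 0.0215
shift mm [-0.1  0.2 65.1]
tip 0.12011417870741102 [321.03849974 245.86944357] at plate [321.02240132 236.00047881] hole exp [321.31379568 236.09201497]
```

View pics/w12c.png

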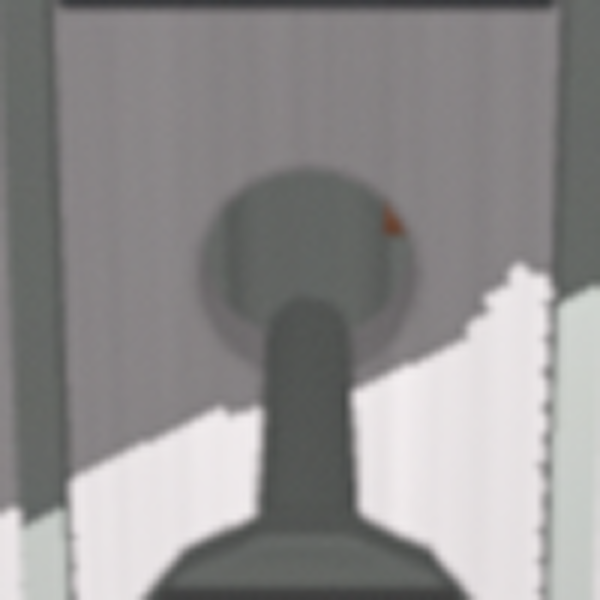

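The hole's centre, (320.8,235.3), now coincides with the axis projected on the plate, (321.0,236.0). Lower 30 mm and check.

```bash
python3 -m inch '[[0,0,0,0,0,4,12],[0,0,0,0,0,6,12],[0,0,0,0,0,8,12],[0,0,0,0,0,7,12],[0,0,0,0,0,5,12],[0,0,0,0,0,0,12],[0,0,0,0,0,0,12],[0,0,0,0,0,0,12]]'; python3 chk.py 13
```

```text
time_s: 15.62
tool_pos: [0.5573, -0.1412, 0.1939]
eef_rot: [0.852, 0.524, 0.0, 0.0]
contact_force: [0.2, 0.2, -1.9]
finger_gap: 0.0213
t 15.62 pos [ 0.5573 -0.1412  0.1939] yaw 63.2 tilt [ 0.02 -0.  ] F [ 0.2  0.2 -1.9] gap 0.0213
shift mm [-0.3  0.1 35.2]
tip 0.09017195660306888 [320.97490407 245.85491894] at plate [320.97931923 247.96485384] hole exp [321.089933   248.34490508]
```

View pics/w13c.png

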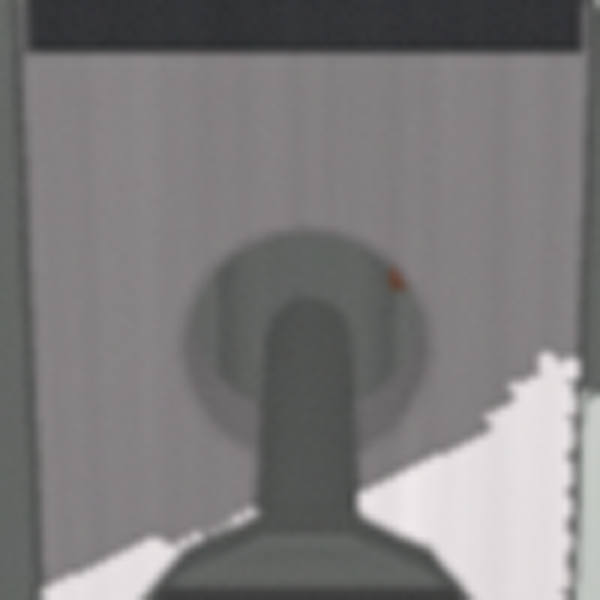

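The stem is entering centrally and the force is unchanged. Lower the remaining 35 mm.

```bash
python3 -m inch '[[0,0,0,0,0,4,12],[0,0,0,0,0,7,12],[0,0,0,0,0,8,12],[0,0,0,0,0,7,12],[0,0,0,0,0,5,12],[0,0,0,0,0,3,12],[0,0,0,0,0,1,12],[0,0,0,0,0,0,12]]'; python3 chk.py 14
```

```text
time_s: 16.33
tool_pos: [0.5569, -0.1412, 0.1585]
eef_rot: [0.852, 0.524, -0.0, -0.0]
contact_force: [0.2, -0.2, -0.8]
finger_gap: 0.0216
t 16.33 pos [ 0.5569 -0.1412  0.1585] yaw 63.21 tilt [-0.03  0.  ] F [ 0.2 -0.2 -0.8] gap 0.0216
shift mm [-0.1  0.4 -0.2]
tip 0.05475338443010984 [321.09108416 245.8457543 ] at plate [321.09864161 266.16905111] hole exp [321.73857554 266.38797042]
```

View pics/w14c.png

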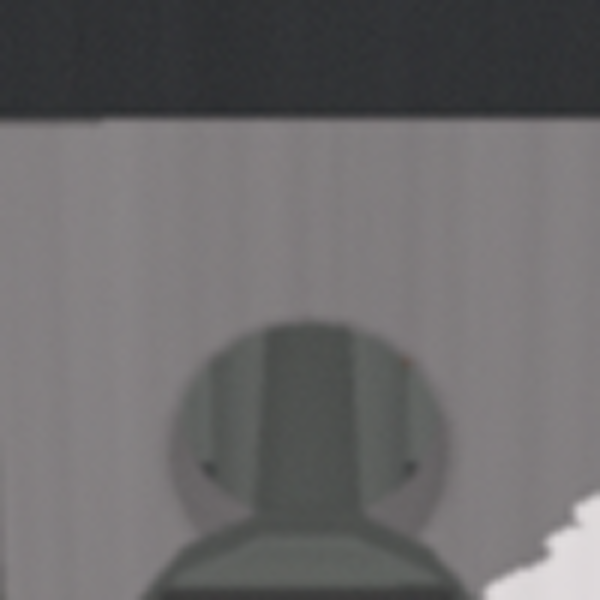

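```bash
python3 -m inch '[[0,0,0,0,0,0,12],[0,0,0,0,0,0,12],[0,0,0,0,0,0,12],[0,0,0,0,0,0,12],[0,0,0,0,0,0,12],[0,0,0,0,0,0,12],[0,0,0,0,0,0,12],[0,0,0,0,0,0,12]]'
python3 - <<'E'
from h import *
go([.5572,-.1415,.1587])
im=imaging.snapshot("scene");s=status.state();p=s["tool_pos"]
print("collar underside exp",proj("scene",[p[0],p[1],p[2]-.1137+.1]),"handle top",proj("scene",[p[0],p[1],p[2]-.1137+.156]),"qd",np.abs(s["qd"]).max())
cv2.imwrite("pics/scene15.png",cv2.resize(im[150:310,180:440],None,fx=3,fy=3,interpolation=cv2.INTER_CUBIC))
E
```

```text
time_s: 17.05
tool_pos: [0.557, -0.1413, 0.1588]
eef_rot: [0.852, 0.524, -0.0, 0.0]
contact_force: [0.1, -0.3, -1.0]
finger_gap: 0.0212
t 17.05 pos [ 0.557  -0.1413  0.1588] yaw 63.2 tilt [ 0. -0.] F [ 0.1 -0.3 -1. ] gap 0.0212
shift mm [-0.1  0.3  0.1]
collar underside exp [242.77943814 225.06549358] handle top [240.93143534 202.23313555] qd 0.0015704527774978174
```

View pics/scene15.png

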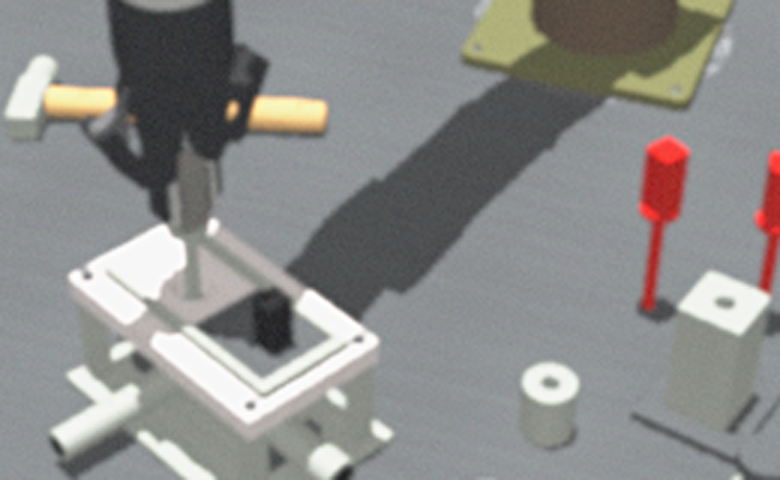

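The stem stands upright in the hole. The collar's underside is at (243,226), as predicted, and the guard is at the stop, so I'm handing in.

```bash
python3 -c "
from station import close_job
print(close_job())"
```

```text
the job is handed in; nothing more can be done
None
```

The job is handed in at 17 s, with the guard at its end stop and the probe held upright in the middle of the guide hole. I gripped the guard's block and slid it until it stopped advancing and the force rose. I then took the grey square-handled probe from its stand and lowered it through the hole.

**Last checks:**
- **Guard:** the block was 84.6 mm from the hole's axis when last measured, against 85 mm at the stop. It still stood at the stop in the last scene view.
- **Tip depth:** the tip is about 40 mm below the plate's top face (z about 0.055 m). I worked this out from the gripper height at the grasp. The collar's position in the scene picture agrees to about 1 px.
- **Position and stillness:** the stem is within about 1 mm of the hole's measured axis, with tilt near 0° and joint speeds near zero. The grip gap is 21.2 mm.
- **Contact:** the force readings stayed at 2 N or less in the readings after each lowering step, about what the probe weighs. I saw no sign of touching in the pictures.

**What disagreed:** after the first lowering above the plate, the tool was about 2.7 mm off the hole. I corrected that before the stem entered. The two estimates of the hole's centre differed by less than 1 mm. Nothing else was seen to have moved.

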